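# Open the ratchet shelf stop

### The job

Open the shelf stop to make room for the white rack: press down the yellow release button on the blue jaw and, keeping it pressed, push the jaw back along the bar until it is fully home against the orange end stop. Then let go, so that the button springs up again. Only press and push; leave the tins, the jar, the mug and the things on the rack where they stand.

Things in the scene. Friction and masses are not known exactly. Their poses are not given: they have to be found in the camera images.
- stop: ratchet shelf stop, fixed to the shelf: toothed steel bar 335 mm long, 28 wide, top 50 above the shelf; grey cheek (12 thick, 85 tall, at y = -199 mm) at one end, orange end stop (60 x 18, 62 tall) at the other. Origin on the shelf under the bar; y along the bar from grey to orange, z up. Cheek and jaw plate reach from x = -90 to +20 mm, the tins between them
- jaw (a joint): position of the blue sliding jaw, m: 0 = nearest the grey cheek, 0.150 = fully back against the orange end stop (stop's +y). Carriage 52 wide, 64 long, top 76 mm above the shelf; jaw plate (10 thick, 82 tall) on the tin side. Button up: the ratchet (8 mm teeth) blocks it from going back. Button down: slides against about 2 N of friction and stays where left
- release (a joint): travel of the yellow release button on the jaw, m: 0 = up, 0.010 = fully down; the jaw is free beyond 0.005. With the pawl riding on a tooth it may rest anywhere from 0 to 0.004 at the start. A spring (5 N at first, 8 N fully down) pushes it up again when it is let go
- button_top (a point): centre of the top face of the yellow button, 44 mm across the bar by 34 along it; 88 mm above the shelf and 12 proud of the carriage when fully up. It moves with jaw and button
- wall_top (a point): centre of the top edge of the blue thumb wall, which rises from the carriage just beyond the button, towards the orange end stop: 52 mm across the bar, 14 thick, top 112 above the shelf (24 above the button). Its face towards the button lies 20 mm along the bar from the button's centre; a fingertip on the button can push against it
- end_stop (a point): centre of the orange end stop's face that the jaw's carriage meets, 44 mm above the shelf
- rack: three-tier white plastic rack, 150 x 210 mm, 234 mm tall, fixed, at the robot's right; origin at the centre of its underside. Tier floors 16, 114 and 212 mm above the shelf
- tea_tin_green: upright green tea tin with steel lid, 67 x 35 x 70 mm, loose, standing beside the fixed cheek; origin at the centre of its underside
- tea_tin_red: the same tin in red, standing between the green tin and the jaw's plate; origin at the centre of its underside
- spice_jar: amber spice jar with black cap, 42 mm across, 62 mm tall, loose, standing by the bar on the side away from the robot; origin at the centre of its underside
- mug: blue ceramic mug, 80 mm across, 88 mm tall, loose; origin at the centre of its underside
- salt_shaker: empty glass salt shaker with steel cap, 42 mm across, 74 mm tall, on the top tier of the rack; origin at the centre of its underside
- tea_infuser: steel tea infuser ball, 46 mm across, 60 mm tall with its loop, on the middle tier; origin under its centre
- tulip_magnet: red ceramic tulip magnet with green stem, 75 x 38 x 8 mm, lying on the lowest tier; origin at the centre of its underside

How it is judged (in metres and radians):
On the way, in this order (a step that is already met when the one before it is completed fails the run):
1. the release button is pressed while the jaw is still forward (value of joint release above 0.005 m and value of joint jaw below 0.12 m), for 0.05 s.
2. the jaw is pushed back against the end stop (value of joint jaw above 0.144 m), for 0.1 s.
At the end, for the whole second after the job is handed in: the jaw rests within 6 mm of fully back against the orange end stop (joint above 0.144 m), still, with the release button up again (less than 3 mm down) (value of joint jaw above 0.144 m and value of joint release below 0.003 m and velocity of joint jaw between -0.005 and 0.005 m/s); the robot touches nothing.
It fails at once if a tin or the spice jar is lifted, carried, or shifted by more than 25 mm (distance of any of tea_tin_green, tea_tin_red, spice_jar from where it was at the start of the episode above 0.025 m).
It fails at once if the mug or a thing on the rack is lifted, carried, or shifted by more than 25 mm (distance of any of mug, salt_shaker, tea_infuser, tulip_magnet from where it was at the start of the episode above 0.025 m).
It fails at once if a tin, the jar, the mug or the salt shaker is tipped over (angle between any of tea_tin_green, tea_tin_red, spice_jar, mug, salt_shaker's own z axis and vertical above 0.5 rad).
It also fails if it takes over 32 s, if anything falls off the work surface, if the arm or the gripper's body presses on something with over 40 N, if the wrist force passes 120 N, or if a joint passes its speed limit or range.

### The arm

A 6-joint arm with a two-finger parallel gripper is mounted at the origin on the work surface. World frame = base frame: x ahead of the robot, y to its left, z up, the work surface at z = 0. Lengths are in mm, angles in rad, forces in N, time in s.
With the tool pointing down it reaches from about 350 to 975 mm from the base axis. Payload 4.9 kg.
Tool frame: the origin (TCP) lies on the centre line of the jaws, within the pads' length; the fingertips stand env.tcp_to_tips ahead of it and the grasp point (between the pads) is the TCP (env.tcp_to_tips is the distance from the TCP to the fingertips, in mm); z points along the fingers, y is the direction in which the jaws open and shut (so a half turn about z gives the same grasp; the last joint's range is limited). The gripper opens to 85 mm and grips with 20 to 120 N. Pads are 22 mm wide; open, the fingers measure 114 mm over their backs; the gripper's body (76 mm by 85 mm) begins 54 mm behind the grasp point. The pads swing forward as they close: fully open they stand 13 mm farther back than shut.
Start: joints at [1.17, 0.053, 1.613, -0, 1.476, -0.119], TCP at [173.793, 600.331, 250.304] pointing down, gripper open.
Joint ranges: [-3.01, 3.01], [-1.01, 2.22], [0.06, 2.58], [-1.02, 4.17], [0.09, 2.62], [-3.14, 3.14]. Speed limits (rad/s): [2.57, 2.57, 3.14, 3.14, 3.14, 3.14].

### API

Orientations are given as a unit quaternion [x, y, z, w].
In Python, from workcell import sense, optics, order, env gives the robot as it stands.
- The arm moves only by the tool drive_tool, never from a script. Its argument "series" is one flat list of numbers, 5 for each row, row after row: the shift along the world's x, y, z in mm, then the turn about the world's z in degrees, then the finger opening in mm, from 0 to 85.4. A call has 1 to 20 rows; each row is the pose to reach, as a shift and turn from the pose commanded when the call began; what a row does not reach only later rows make up. A row lasts 1/10 s, in which the tool goes at most 50 mm and 8.59 degrees, less where a joint would pass 70% of its speed; a pose out of reach is approached as far as the arm can. A call with a gripper value outside its range is refused whole. The fingers move at their own pace and stop on an object; "grip_force" is the grip in N (left out, the last holds). Time passes only in rows, so rows that repeat a pose let the fingers close. It gives the time, the measured TCP pose, the force and the opening at its end, in the units of the state.
- sense(): the state, without advancing time (a new reading comes with each control period).
- optics.snapshot(name): name is "scene" or "top" or "wrist"; returns a dict with "image" (384x512x3 uint8, red, green, blue), "intrinsics" (3x3 intrinsics, pixels), "k1" (the pictures are not rectified: a ray, as slopes to the right and down, at radius r is drawn at 1 + k1 r^2 times it, then the intrinsics apply), "R" (3x3) and "t" (3): a world point X has camera coordinates R X + t. Camera axes: x right, y down, z forward; pixel columns grow to the right and rows downward; lengths in mm; the calibration is good to about 2 mm. A picture is of the moment at which its call begins. There is no depth.
- order.hand_in(): hands the job in, once; it reports no verdict.
Trained networks look in a picture, given as the dict that the camera call returned (one of the last four; its "shot" number tells which), for a name from the list of things; names that differ only in an ending like _2 or _b are one class to them, and where a whole thing is asked for, a point or a joint stands for the part that bears it (a point fixed in the world has none). Each returns a list of dicts, best first, with "conf" (0 to 1); they miss things now and then, are a little off and sometimes report something else, mostly with a low value. They report only what shows in the picture. A call takes as long as a camera call.
- optics.look_for(target, picture): "pixel" ([column, row] in pixels, amid what is visible of it).
- optics.place_of(target, picture): "pixel" ([column, row] in pixels: a listed point, or the origin of a listed thing).
The state is a dict: "t": time; "joints": joint angles; "joint_velocities": joint speeds; "effort": joint torques, N m; "tool_pos": TCP position; "orientation": TCP orientation; "force": force on the tool from outside, world axes, zero at the start; "moment": the same for the moment, N m; "finger_gap": finger opening in mm.
Only numpy, scipy, OpenCV 4.12 (cv2) and the standard library are available. Lean on these libraries where they do the work, as an engineer would, in place of code of your own. Each camera call takes 0.05 s, during which the arm holds its last target. There are 200 camera calls.

## Working session

There is one attempt and no reset: what is moved stays moved. The work goes in short steps, Python scripts to look and compute and a tool call to move; the robot and the scene stay as the last step left them, time stands still between calls to the robot, and variables do not carry over. Pictures are saved under pics/ and viewed, about 8 in all and at most 12, crops included, and the job is handed in when it is done.

Besides the shell and the picture viewer there is one more tool, called as name(argument=value, ...), one argument or row to a line, values as JSON. drive_tool: Moves the arm, as the interface text tells. Its arguments: {"type":"object","properties":{"series":{"type":"array","items":{"type":"number"}},"grip_force":{"type":"number"}},"required":["series"]}

```bash
mkdir -p pics; cat > h.py <<'E'
import numpy as np, cv2, json
from workcell import sense, optics, order, env
def ray(p,px):
    K=np.array(p["intrinsics"]);d=np.array([(px[0]-K[0,2])/K[0,0],(px[1]-K[1,2])/K[1,1]]);u=d.copy()
    for _ in range(20): u=d/(1+p["k1"]*(u@u))
    R=np.array(p["R"]);t=np.array(p["t"])
    v=R.T@np.array([*u,1]);return -R.T@t, v/np.linalg.norm(v)
def onz(p,px,z):
    c,v=ray(p,px);return c+v*(z-c[2])/v[2]
def tri(obs):
    A=np.zeros((3,3));b=np.zeros(3)
    for p,px in obs:
        c,v=ray(p,px);M=np.eye(3)-np.outer(v,v);A+=M;b+=M@c
    X=np.linalg.solve(A,b)
    return X,[np.linalg.norm(np.cross(X-c,v)) for c,v in (ray(*o) for o in obs)]
def save(p,n): cv2.imwrite("pics/"+n,p["image"][:,:,::-1])
E
python3 - <<'E'
from h import *
print(env.tcp_to_tips, sense()["t"])
P={n:optics.snapshot(n) for n in("scene","top","wrist")}
for n in P: save(P[n],n+"0.png")
for tg in("button_top","wall_top","end_stop","stop","tea_tin_red","tea_tin_green","spice_jar","mug","rack"):
    o=[]
    for n in P:
        r=optics.place_of(tg,P[n])
        if r: print(tg,n,np.round(r[0]["pixel"]),round(r[0]["conf"],2))
        if r and r[0]["conf"]>.4:o.append((P[n],r[0]["pixel"]))
    if len(o)>1:
        X,e=tri(o);print("   ",X.round(1),np.round(e,1))
cv2.imwrite("pics/all.png",np.hstack([cv2.resize(P[n]["image"],(400,300)) for n in("top","wrist")])[:,:,::-1])
E
```

```text
19.0 0.0
button_top scene [289. 213.] 0.51
button_top top [221. 195.] 0.61
    [550.3  25.8  77.9] [1.1 1.1]
wall_top scene [298. 210.] 0.69
wall_top top [214. 193.] 0.91
    [549.7  50.  115.6] [5.3 5.3]
end_stop scene [338. 243.] 0.84
end_stop top [171. 195.] 0.67
    [552.3 195.9  48.6] [2.2 2.2]
stop scene [300. 235.] 0.88
stop top [206. 199.] 0.66
    [549.8  81.1  -6.4] [4.8 4.8]
tea_tin_red scene [277. 203.] 0.55
tea_tin_red top [247. 219.] 0.6
    [478.2 -55.1 -15.8] [8.4 8.4]
tea_tin_green scene [265. 198.] 0.62
tea_tin_green top [251. 222.] 0.53
    [472.9 -84.5 -16.9] [9.8 9.8]
spice_jar scene [280. 244.] 0.66
spice_jar top [224. 178.] 0.71
    [619.6  28.3   1.2] [7.8 7.8]
mug scene [407. 246.] 0.59
mug top [122. 230.] 0.6
    [4.311e+02 3.769e+02 3.000e-01] [3.7 3.7]
rack scene [153. 134.] 0.92
rack top [397. 227.] 0.91
    [ 453.8 -582.    30.3] [0.8 0.8]
```

View pics/scene0.png

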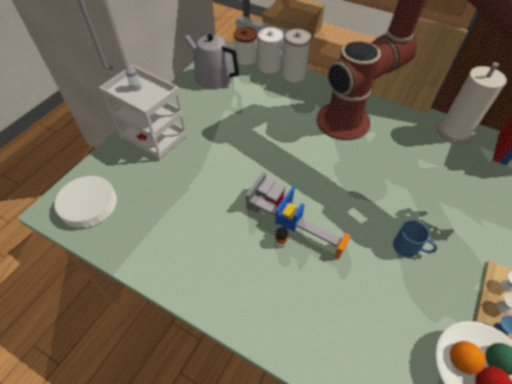

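View pics/all.png

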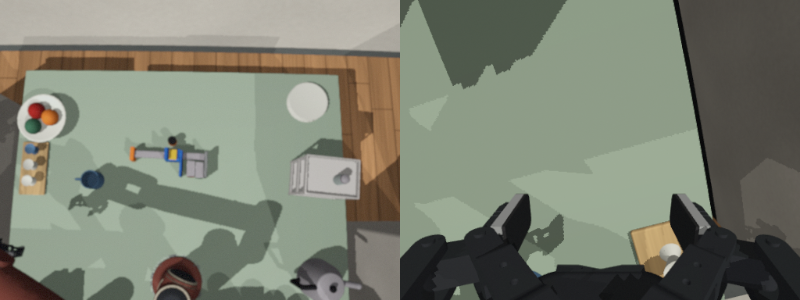

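The stop lies nearly along world y: button near (550, 26), orange stop near (552, 196), mug far off. Next I'll check tool and camera geometry to plan a closer wrist view.

```bash
python3 - <<'E'
from h import *
from scipy.spatial.transform import Rotation as Rn
s=sense();R=Rn.from_quat(s["orientation"]).as_matrix();print(R.round(3),s["tool_pos"],s["finger_gap"])
p=optics.snapshot("wrist");c,v=ray(p,[255.5,191.5]);T=np.array(s["tool_pos"])
print("cam in tool",R.T@(c-T),"axis in tool",R.T@v,"axis world",v, R.T@ray(p,[255.5,0])[1])
E
```

```text
[[-0.961  0.278 -0.   ]
 [ 0.278  0.961 -0.   ]
 [ 0.    -0.    -1.   ]] [173.78249801 600.32641721 250.28156592] 85.25318919835327
cam in tool [ 7.14034575e+01  5.20061318e-02 -1.23532995e+02] axis in tool [-0.26316561 -0.00192163  0.96474876] axis world [ 0.25220689 -0.07505416 -0.96475829] [ 0.29328314 -0.00119871  0.95602488]
```

drive_tool(
  series=[376,-560,50,-74,0,376,-560,50,-74,0,376,-560,50,-74,0,376,-560,50,-74,0,376,-560,50,-74,0,376,-560,50,-74,0,376,-560,50,-74,0,376,-560,50,-74,0,376,-560,50,-74,0,376,-560,50,-74,0,376,-560,50,-74,0,376,-560,50,-74,0,376,-560,50,-74,0,376,-560,50,-74,0,376,-560,50,-74,0,376,-560,50,-74,0,376,-560,50,-74,0,376,-560,50,-74,0],
)

```text
t: 3.35
tool_pos: [549.2, 41.5, 300.3]
orientation: [0.707, 0.707, 0.0, -0.0]
force: [0.4, 0.3, -0.2]
finger_gap: 0.0
```

```bash
python3 - <<'E'
from h import *
s=sense();print(s["t"],s["tool_pos"],s["orientation"],s["finger_gap"])
p=optics.snapshot("wrist");save(p,"w1.png")
for tg,z in(("button_top",88),("wall_top",112),("end_stop",44),("stop",0),("tea_tin_red",0),("spice_jar",0)):
    for r in optics.place_of(tg,p)[:1]: print(tg,r["pixel"],round(r["conf"],2),onz(p,r["pixel"],z).round(1))
E
```

```text
3.35 [549.23030745  41.49321512 300.26087395] [ 7.07375059e-01  7.06838393e-01  3.09606511e-05 -1.00992314e-04] 0.012395932033771725
button_top [249.0, 185.8] 0.77 [541.2  28.3  88. ]
wall_top [249.4, 167.3] 0.95 [542.4  54.1 112. ]
end_stop [255.8, 31.1] 0.87 [549.2 197.8  44. ]
stop [255.1, 130.5] 0.66 [548.   83.7   0. ]
tea_tin_red [210.3, 220.5] 0.55 [481.4 -46.7   0. ]
spice_jar [296.0, 167.4] 0.78 [605.4  32.7   0. ]
```

View pics/w1.png

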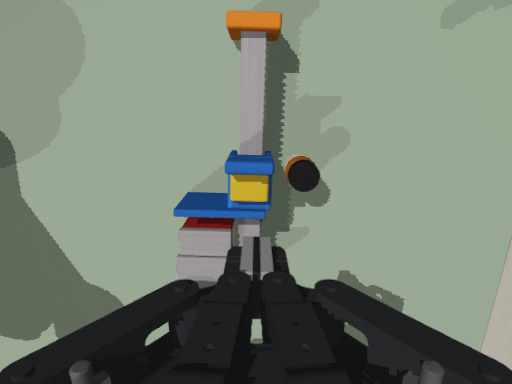

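The view is sharp: button at (249,187), wall top at (249,162), orange face around (254,36), bar tilted about 2–3°, and jar at (302,175) clear of the finger path. Moving lower for the second view.

drive_tool(
  series=[-8,-10,-80,0,0,-8,-10,-80,0,0,-8,-10,-80,0,0,-8,-10,-80,0,0],
)

```text
t: 4.1
tool_pos: [541.8, 30.4, 220.6]
orientation: [0.708, 0.706, -0.0, -0.0]
force: [1.2, 0.2, 0.4]
finger_gap: 0.1
```

```bash
python3 - <<'E'
from h import *
s=sense();print(s["t"],s["tool_pos"],s["force"])
p=optics.snapshot("wrist");save(p,"w2.png");q=optics.snapshot("top");k=optics.snapshot("scene")
for tg,z in(("button_top",88),("wall_top",112),("end_stop",44)):
    o=[]
    for n in (p,q,k):
        for r in optics.place_of(tg,n)[:1]:
            if n is p: print(tg,r["pixel"],round(r["conf"],2),onz(p,r["pixel"],z).round(1))
            o.append((n,r["pixel"]))
    X,e=tri(o);print("  tri",X.round(1),np.round(e,1))
E
```

```text
4.1 [541.8405024   30.36486572 220.61077217] [1.15731013 0.16605404 0.37837638]
button_top [256.3, 194.0] 0.91 [542.1  30.   88. ]
  tri [541.9  27.5  88.6] [2.5 2.5]
wall_top [255.6, 175.4] 0.9 [541.6  51.7 112. ]
  tri [541.5  46.7  94.3] [1.1 1.1]
  tri [566.8  86.7 206.5] [87.7 87.7]
```

View pics/w2.png

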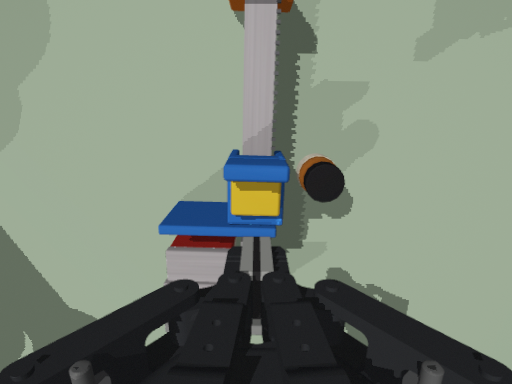

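Two wrist views agree: button at about (542, 29, 88), and the multi-camera triangulation gives 88.6 for the height. The wall face is near y = 48. Descending, fingers shut.

drive_tool(
  series=[0,-1,-50,0,0,0,-1,-90,0,0,0,-1,-106,0,0,0,-1,-106,0,0,0,-1,-109,0,0,0,-1,-112,0,0,0,-1,-115,0,0,0,-1,-117,0,0,0,-1,-119,0,0,0,-1,-119,0,0],
)

```text
t: 5.7
tool_pos: [543.3, 29.2, 103.2]
orientation: [0.708, 0.706, 0.001, 0.001]
force: [-0.1, -0.9, 5.0]
finger_gap: 0.2
```

```bash
python3 - <<'E'
from h import *
s=sense();print(s["t"],s["tool_pos"],s["force"],s["moment"])
save(optics.snapshot("wrist"),"w3.png")
E
```

```text
5.7 [543.26603153  29.20170042 103.15936397] [-0.09489894 -0.89630379  5.04415344] [-0.00620659  0.07050047  0.02399136]
```

View pics/w3.png

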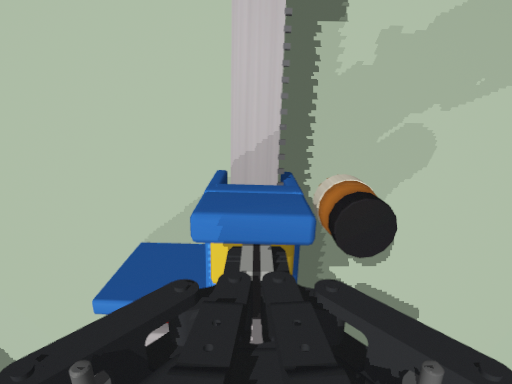

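Fingertips sit centred on the yellow button behind the wall, with about 5 N of contact, at the expected height. Pressing further.

drive_tool(
  series=[0,0,-2,0,0,0,0,-4,0,0,0,0,-4,0,0,0,0,-4,0,0],
)

```text
t: 6.15
tool_pos: [543.3, 29.2, 99.6]
orientation: [0.708, 0.706, 0.001, 0.001]
force: [-1.1, -1.0, 7.6]
finger_gap: 0.3
```

drive_tool(
  series=[0,0,-1,0,0,0,3,-1,0,0,0,6,-1,0,0,0,9,-1,0,0,0,13,-1,0,0,1,17,-1,0,0,1,22,-1,0,0,1,27,-1,0,0,1,32,-1,0,0,1,32,-1,0,0],
)

```text
t: 7.15
tool_pos: [544.3, 61.5, 98.7]
orientation: [0.708, 0.706, 0.001, 0.001]
force: [-0.8, 0.4, 7.6]
finger_gap: 0.2
```

```bash
python3 - <<'E'
from h import *
print(sense()["force"]);save(optics.snapshot("wrist"),"w4.png")
E
```

```text
[-0.81271774  0.40210732  7.58157707]
```

View pics/w4.png

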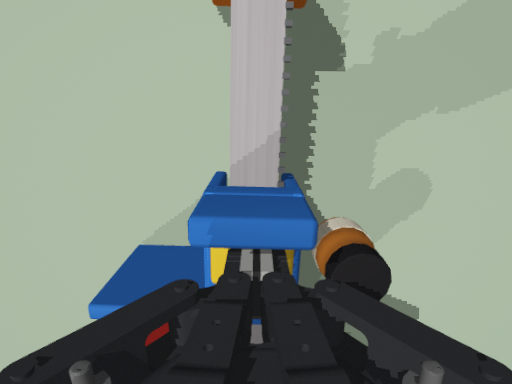

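The jaw slides with the finger, the button stays down and the jar stays put. Continuing.

drive_tool(
  series=[0,8,0,0,0,1,16,0,0,0,1,24,0,0,0,1,32,0,0,0,2,40,0,0,0,2,48,0,0,0,2,56,0,0,0,3,64,0,0,0,3,72,0,0,0,3,78,0,0,0,3,82,0,0,0,3,82,0,0,0],
)

```text
t: 8.4
tool_pos: [546.9, 143.8, 98.5]
orientation: [0.708, 0.706, 0.001, 0.001]
force: [-1.7, 0.5, 8.1]
finger_gap: 0.4
```

drive_tool(
  series=[0,4,0,0,0,0,8,0,0,0,0,12,0,0,0,1,16,0,0,0,1,19,0,0,0,1,22,0,0,0,1,25,0,0,0,1,28,0,0,0,1,28,0,0,0],
)

```text
t: 9.3
tool_pos: [548.3, 170.6, 98.6]
orientation: [0.708, 0.706, 0.0, 0.002]
force: [-1.1, -3.9, 6.3]
finger_gap: 0.3
```

```bash
python3 - <<'E'
from h import *
print(sense()["force"]);save(optics.snapshot("wrist"),"w5.png")
E
```

```text
[-1.07026273 -3.92665137  6.30319026]
```

View pics/w5.png

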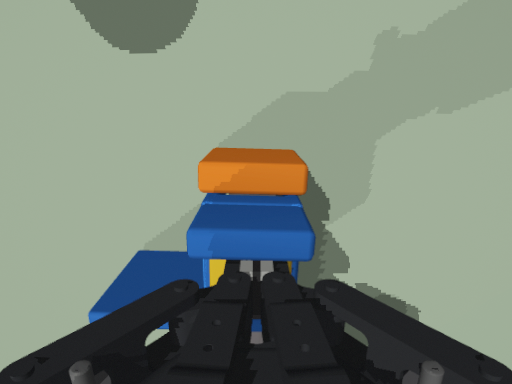

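The jaw is at or almost at the orange stop, and the finger is starting to slide on the button towards the wall. Pushing until there is a firm reaction.

drive_tool(
  series=[0,2,0,0,0,0,4,0,0,0,0,6,0,0,0,0,8,0,0,0,0,8,0,0,0,0,8,0,0,0],
)

```text
t: 9.95
tool_pos: [548.4, 171.7, 98.7]
orientation: [0.708, 0.706, -0.005, 0.006]
force: [-3.4, -28.5, 12.8]
finger_gap: -0.1
```

Firm 28 N stop; the tool position puts the carriage's rear at about y = 197 against the orange face at 198. I'll unload partly, then lift straight up so the jaw isn't dragged forward.

drive_tool(
  series=[0,-3,0,0,0,0,-5,0,0,0,0,-5,4,0,0,0,-5,8,0,0,0,-5,12,0,0,0,-5,18,0,0,0,-6,30,0,0,0,-6,60,0,0,0,-6,110,0,0,0,-6,150,0,0,0,-6,150,0,0,0,-6,150,0,0],
)

```text
t: 11.15
tool_pos: [547.6, 173.6, 248.5]
orientation: [0.708, 0.706, 0.002, 0.001]
force: [-0.1, -0.1, -1.4]
finger_gap: -0.0
```

```bash
python3 - <<'E'
from h import *
s=sense();print(s["t"],s["tool_pos"],s["force"])
p=optics.snapshot("wrist");save(p,"w6.png")
k=optics.snapshot("scene");save(k,"s6.png")
for tg,z in(("button_top",88),("wall_top",112),("end_stop",44)):
    for r in optics.place_of(tg,p)[:1]: print(tg,r["pixel"],round(r["conf"],2),onz(p,r["pixel"],z).round(1))
E
```

```text
11.15 [547.60281323 173.64852804 248.46367444] [-0.13468332 -0.13010886 -1.4196267 ]
wall_top [252.9, 175.1] 0.76 [545.5 189.3 112. ]
end_stop [255.1, 154.8] 0.63 [547.4 197.   44. ]
```

View pics/w6.png

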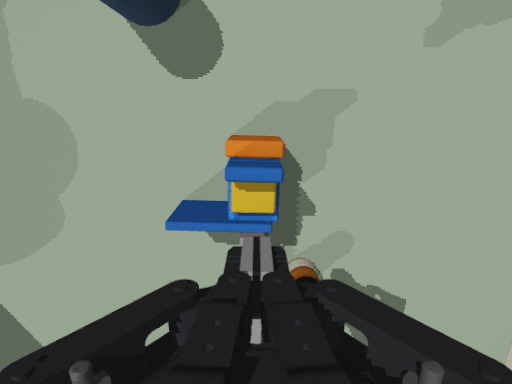

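View pics/s6.png

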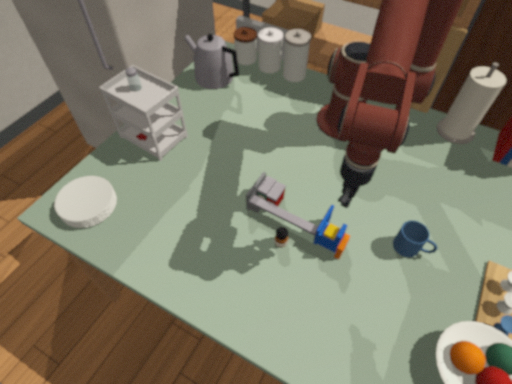

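```bash
python3 - <<'E'
import cv2
a=cv2.imread("pics/w5.png")[140:265,180:325];b=cv2.imread("pics/w6.png")[125:235,215:300]
cv2.imwrite("pics/c.png",cv2.hconcat([cv2.resize(x,(390,390),interpolation=cv2.INTER_CUBIC) for x in(a,b)]))
E
```

```text
(no output)
```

View pics/c.png

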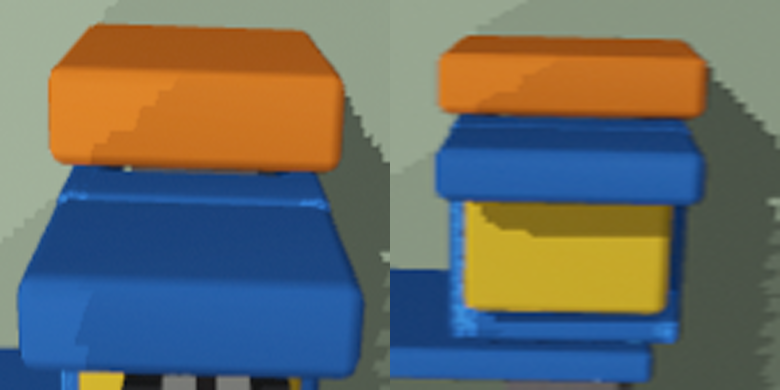

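The carriage is flush with the orange stop and the button is free. The tool is clear of everything.

```bash
python3 -c "
from h import *
print(order.hand_in(), sense()['t'])"
```

```text
the job is handed in; nothing more can be done
the job is handed in; nothing more can be done
```

I pressed the yellow button about 8 mm down with the closed fingertips and pushed the jaw back about 135 mm until it stopped firmly at about 28 N. I then lifted straight off and handed in at about 11 s of the 32 s allowed. No verdict was reported.

- **Jaw:** the last close-ups show the carriage against the orange end stop. The thumb wall measured y ≈ 189 mm, so the carriage's rear edge is at about 196–197 mm if it lies flush with the wall. The stop's face measured 197–198 mm.
- **Button:** it looks up again in the last picture, but I judged this by eye. The network did not find the button in that last view, so its height was not measured.
- **Everything else:** the tool is clear, about 140 mm above the button. The tins, jar, mug and rack look unmoved in the pictures; I did not measure them again.
- **Disagreement:** during the second measurement, one three-camera fix on the end stop was unusable, with an 88 mm residual. I used the other readings, which agreed to about 2 mm.

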